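# Nest the measuring cups in the kit tray

## Task

Put the set of four steel measuring cups away in the kit tray: the largest cup stands in the tray's round well, and the others sit nested inside it by size, the smallest innermost, each fully seated with its handle lined up over the handles below. Leave the dip pot and the masher where they are.

Things in the scene. Friction and masses are not known exactly. Their poses are not given: they have to be found in the camera images.
- cup_large: largest of 4 steel measuring cups: round bowl, 96 mm outside diameter, 37 tall, wall 2.5, floor 3; flat handle 14 wide, 4 thick, top level with the rim, reaching 65 out from the bowl. Starts upright, weighs under 120 g. Origin: in the plane of the underside, below mid-handle, 35 out from the bowl's outer wall. +x outward along the handle, z up; bowl's axis at x = -83 mm, y = 0
- cup_medium: second largest of 4 steel measuring cups: round bowl, 73 mm outside diameter, 40 tall, wall 2.5, floor 3; flat handle 14 wide, 4 thick, top level with the rim, reaching 65 out from the bowl. Starts upright, weighs under 120 g. Origin: in the plane of the underside, below mid-handle, 35 out from the bowl's outer wall. +x outward along the handle, z up; bowl's axis at x = -71.5 mm, y = 0
- cup_small: second smallest of 4 steel measuring cups: round bowl, 59 mm outside diameter, 43 tall, wall 2.5, floor 3; flat handle 14 wide, 4 thick, top level with the rim, reaching 65 out from the bowl. Starts upright, weighs under 120 g. Origin: in the plane of the underside, below mid-handle, 35 out from the bowl's outer wall. +x outward along the handle, z up; bowl's axis at x = -64.5 mm, y = 0
- cup_tiny: smallest of 4 steel measuring cups: round bowl, 46 mm outside diameter, 46 tall, wall 2.5, floor 3; flat handle 14 wide, 4 thick, top level with the rim, reaching 65 out from the bowl. Starts upright, weighs under 120 g. Origin: in the plane of the underside, below mid-handle, 35 out from the bowl's outer wall. +x outward along the handle, z up; bowl's axis at x = -58 mm, y = 0
- kit_tray: fixed grey plastic tray on the worktop, 210 x 172 x 16 mm high, with an empty round well 112 across, 12 deep (floor 4 above the underside); beside it a pocket with a peeler in it (part of the tray, up to 19 high). Origin: under the well's centre, at the tray's underside. x along the pocket (edges at +-105), y towards the pocket, which lies at y = 80 (edges at -68, +104), z up
- dip_pot: bystander: small steel dip pot without a handle, 68 mm across, 38 mm tall; origin at the centre of its underside
- masher: bystander: white plastic potato masher lying on the green chopping board, about 245 mm long with an upright round 84 mm mesh; origin on its underside, within the handle; +x towards the mesh
Not all that is in view belongs to the job. What is shaped like the cup_small but red is not meant.

How it is judged:
By the outcome, as a careful person would: the job done as asked, in the order asked, and still so for the second after the job is handed in, with the robot touching nothing.
It also fails if it takes over 112 s, if anything falls off the work surface, if the arm or the gripper's body presses on something with over 40 N, if the wrist force passes 120 N, or if a joint passes its speed limit or range.

## Robot

A 7-joint arm with a two-finger parallel gripper is mounted at the origin on the work surface. World frame = base frame: x ahead of the robot, y to its left, z up, the work surface at z = 0. Lengths are in m, angles in rad, forces in N, time in s.
With the tool pointing down it reaches from about 0.4 to 0.875 m from the base axis. Payload 19.3 kg.
Tool frame: the origin (TCP) lies midway between the tips of the shut fingers; the grasp point (between the pads) lies bot.tcp_to_grasp behind it (bot.tcp_to_grasp is the distance from the TCP to the grasp point, in m); z points along the fingers, y is the line along which they close (so a half turn about z gives the same grasp; the last joint's range is limited). The gripper opens to 85 mm and grips with 20 to 120 N. Pads are 22 mm wide; open, the fingers measure 114 mm over their backs; the gripper's body (76 mm by 85 mm) begins 54 mm behind the grasp point. The pads swing forward as they close: fully open they stand 13 mm farther back than shut.
Start: joints at [-1.236, 0.521, -0.036, 1.599, 0.021, 1.021, -0.113], TCP at [0.246, 0.574, 0.231] pointing down, gripper open.
Joint ranges: [-2.91, 2.91], [-0.3, 2.13], [-1.5, 1.42], [0.17, 2.43], [-1.26, 4.41], [0.16, 1.93], [-2.52, 2.52]. Speed limits (rad/s): [1.89, 1.89, 2.39, 2.39, 3.01, 3.01, 3.01].

## Interface

Orientations are given as [roll, pitch, yaw] about the fixed x, y, z axes, in that order (R = Rz(yaw) Ry(pitch) Rx(roll)).
In Python, from workcell import observe, imaging, bot gives the robot as it stands.
- The arm moves only by the tool send_rows, never from a script. Its argument "plan" is text: rows parted by semicolons, each of 7 numbers parted by spaces: the shift along the tool's x, y, z in m, then the turn, a rotation vector about the tool's x, y, z in degrees, then the finger opening in m, from 0 to 0.0854. In form: dx dy dz rx ry rz claw; .... A call has 1 to 10 rows; each row is the pose to reach, as a shift and turn from the pose commanded when the call began, along the tool's axes at that moment; what a row does not reach only later rows make up. A row lasts 1/12 s, in which the tool goes at most 41.7 mm and 7.16 degrees, less where a joint would pass 70% of its speed; a pose out of reach is approached as far as the arm can. A call with a gripper value outside its range is refused whole. The fingers move at their own pace and stop on an object; "grip_force" is the grip in N (left out, the last holds). Time passes only in rows, so rows that repeat a pose let the fingers close. It gives the time, the measured TCP pose, the force, the opening and the grip force at its end, in the units of the state.
- observe(): the state, without advancing time (a new reading comes with each control period).
- imaging.grab_frame(name): name is "scene" or "top" or "wrist"; returns a dict with "color" (400x640x3 uint8, red, green, blue), "fx", "fy", "cx", "cy" (pixels), "eye" and "orientation" of the camera in the world; the wrist camera has in their place "tool_from_camera" (4x4, takes a point from camera to tool coordinates, whose origin is the TCP and whose axes are the flange's). Camera axes: x right, y down, z forward; pixel columns grow to the right and rows downward; lengths in m; the calibration is good to about 2 mm. The wrist camera is an equidistant fisheye: a pixel r from the principal point sees the ray r / f radians off the axis. A picture is of the moment at which its call begins: read the wrist's pose just before it. There is no depth.
- bot.job_done(): hands the job in; it is judged then, once.
The state is a dict: "clock": time; "qpos": joint angles; "qd": joint speeds; "joint_efforts": joint torques, N m; "position": TCP position; "tool_rot": TCP orientation; "force": force on the tool from outside, world axes, zero at the start; "moment": the same for the moment, N m; "grip_width": finger opening in m; "finger_force": force on a finger pad.
Only numpy, scipy, OpenCV 4.12 (cv2) and the standard library are available. Lean on these libraries where they do the work, as an engineer would, in place of code of your own. Each camera call takes 0.05 s, during which the arm holds its last target. There are 200 camera calls.

## Working session

There is one attempt and no reset: what is moved stays moved. The work goes in short steps, Python scripts to look and compute and a tool call to move; the robot and the scene stay as the last step left them, time stands still between calls to the robot, and variables do not carry over. Pictures are saved under pics/ and viewed, at most 14 in all, crops included, and the job is handed in when it is done.

Besides the shell and the picture viewer there is one more tool, called as name(argument=value, ...) on one line, values as JSON. send_rows: Moves the arm, as the interface text tells. Its arguments: {"type":"object","properties":{"plan":{"type":"string"},"grip_force":{"type":"number"}},"required":["plan"]}

```bash
ls; mkdir -p pics; python3 - <<'E'
from workcell import observe, imaging, bot
import cv2
s=observe();print(s, bot.tcp_to_grasp, dir(bot))
for n in ("scene","top"):
    f=imaging.grab_frame(n); cv2.imwrite(f"pics/{n}0.png",f["color"][:,:,::-1])
    print(n,{k:v for k,v in f.items() if k!="color"})
E
```

```text
pics
{'clock': 0.0, 'qpos': array([-1.23624002,  0.52201395, -0.03631558,  1.5999978 ,  0.02119214,
        1.02111705, -0.11278562]), 'qd': array([ 0.00073403, -0.00020349, -0.00064441, -0.00080283, -0.00113676,
       -0.00118174,  0.0002971 ]), 'joint_efforts': array([-8.01959704e-04, -9.27113271e+01,  1.97928451e+00, -3.69930625e+01,
        1.77042681e-02,  8.22464383e-03, -4.01952988e-06]), 'position': array([0.24602635, 0.57416915, 0.23072956]), 'tool_rot': array([-3.14044417e+00,  8.20953429e-05,  2.73682626e+00]), 'force': array([ 0.81240576, -0.68148153,  0.56446502]), 'moment': array([ 0.01196747, -0.00013144, -0.00187265]), 'finger_force': 0.0, 'grip_width': 0.08555451898205627} 0.0187 ['IKError', '__class__', '__delattr__', '__dict__', '__dir__', '__doc__', '__eq__', '__format__', '__ge__', '__getattribute__', '__getstate__', '__gt__', '__hash__', '__init__', '__init_subclass__', '__le__', '__lt__', '__module__', '__ne__', '__new__', '__reduce__', '__reduce_ex__', '__repr__', '__setattr__', '__sizeof__', '__str__', '__subclasshook__', '__weakref__', 'job_done', 'tcp_to_grasp']
scene {'fx': 411.6097799527058, 'fy': 411.6097799527058, 'cx': 311.45182445807524, 'cy': 201.07254730249267, 'eye': array([ 1.16722119, -0.38358943,  0.83575736]), 'orientation': array([-2.39402592,  0.01022903,  0.92813755])}
top {'fx': 435.4898634534077, 'fy': 435.4898634534077, 'cx': 320.756725297481, 'cy': 208.51405676123977, 'eye': array([0.31395744, 0.03726567, 1.3997298 ]), 'orientation': array([-2.95079855e+00, -2.29726440e-03, -1.54795054e+00])}
```

View pics/scene0.png

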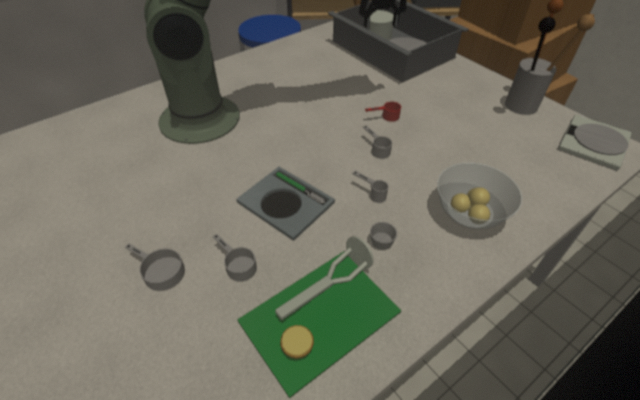

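View pics/top0.png

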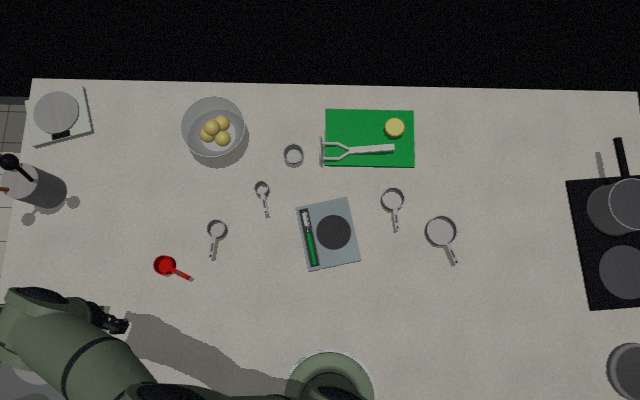

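The scene shows the tray (top view, well about 333,232) and cups at about (440,231), (392,199), (217,229) and (262,188). The red decoy is at (165,265), the dip pot at (293,155). I'll zoom in on the top view.

```bash
cat > h.py <<'E'
from workcell import observe, imaging, bot
import cv2, numpy as np
from scipy.spatial.transform import Rotation as Ro
def topix(f,P):
    R=Ro.from_euler('xyz',f["orientation"]).as_matrix()
    p=(np.atleast_2d(P)-f["eye"])@R
    return np.c_[f["fx"]*p[:,0]/p[:,2]+f["cx"], f["fy"]*p[:,1]/p[:,2]+f["cy"]]
def toworld(f,uv,z):
    R=Ro.from_euler('xyz',f["orientation"]).as_matrix()
    uv=np.atleast_2d(uv); d=np.c_[(uv[:,0]-f["cx"])/f["fx"],(uv[:,1]-f["cy"])/f["fy"],np.ones(len(uv))]@R.T
    return f["eye"]+d*((z-f["eye"][2])/d[:,2])[:,None]
def wtool(s=None):
    s=s or observe(); return Ro.from_euler('xyz',s["tool_rot"]).as_matrix(), np.array(s["position"])
def wristworld(f,s,uv,z):
    R,p=wtool(s);T=f["tool_from_camera"]
    uv=np.atleast_2d(uv); x=(uv-[f["cx"],f["cy"]])/[f["fx"],f["fy"]]; r=np.linalg.norm(x,axis=1)+1e-9
    d=np.c_[x*(np.sin(r)/r)[:,None],np.cos(r)]@T[:3,:3].T@R.T; o=R@T[:3,3]+p
    return o+d*((z-o[2])/d[:,2])[:,None]
def wristpix(f,s,P):
    R,p=wtool(s);T=f["tool_from_camera"]
    q=((np.atleast_2d(P)-p)@R-T[:3,3])@T[:3,:3]
    r=np.linalg.norm(q[:,:2],axis=1)+1e-9; th=np.arctan2(r,q[:,2])
    return q[:,:2]*(th/r)[:,None]*[f["fx"],f["fy"]]+[f["cx"],f["cy"]]
E
python3 - <<'E'
from h import *
f=imaging.grab_frame("top")
im=f["color"][:,:,::-1]
c=[im[y:y+90,x:x+130] for x,y in ((190,175),(290,190),(360,180))]
a=cv2.resize(im[175:275,190:290],None,fx=5,fy=5,interpolation=cv2.INTER_CUBIC)[:, :400+100]
b=cv2.resize(im[180:280,370:470],None,fx=5,fy=5,interpolation=cv2.INTER_CUBIC)
o=np.hstack([cv2.resize(a,(400,400)),cv2.resize(b,(400,400))])
cv2.imwrite("pics/crop1.png",o)
# rough
for n,uv,z in (("L",(440,231),.037),("M",(392,199),.04),("a",(217,229),.043),("b",(262,188),.046),("well",(333,232),.016),("pot",(293,155),.038)):
    print(n,toworld(f,uv,z).round(3))
print("tray corners",toworld(f,[(296,206),(348,197),(360,261),(308,270)],.016).round(3))
E
```

```text
L [[ 0.514 -0.338  0.037]]
M [[ 0.613 -0.187  0.04 ]]
a [[0.503 0.365 0.043]]
b [[0.638 0.229 0.046]]
well [[ 0.506 -0.001  0.016]]
pot [[0.753 0.135 0.038]]
tray corners [[ 0.588  0.121  0.016]
 [ 0.621 -0.048  0.016]
 [ 0.415 -0.088  0.016]
 [ 0.383  0.076  0.016]]
```

View pics/crop1.png

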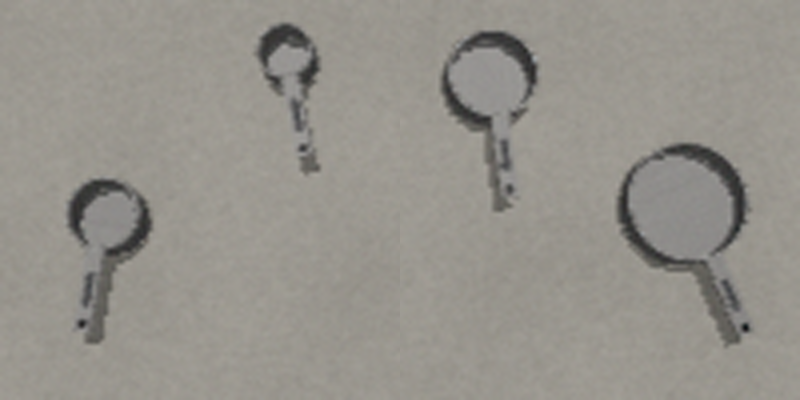

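The zoomed crop puts the bowls and handle holes, in top-view pixels, at:

| Cup | Bowl | Hole |
|---|---|---|
| tiny | (262,189.5) | (265.7,211.7) |
| small | (217,229.5) | (210.5,255.7) |
| medium | (392,200) | (397,227) |
| large | (440,231) | (456,262) |

I'll compute world poses and the first move, towards the tray.

```bash
cat >> h.py <<'E'
def go(xyz,head=None):
    """tool-axes shift and turn to reach TCP xyz, pointing down, tool x at world heading (deg)"""
    R,p=wtool()
    print("at",p.round(4),"head",np.degrees(np.arctan2(R[1,0],R[0,0])).round(1))
    d=R.T@(np.array(xyz)-p)
    if head is None: head=np.degrees(np.arctan2(R[1,0],R[0,0]))
    T=Ro.from_euler('xyz',[np.pi,0,np.radians(head)]).as_matrix()
    print("row",d.round(4),Ro.from_matrix(R.T@T).as_rotvec(degrees=True).round(1))
E
python3 - <<'E'
from h import *
f=imaging.grab_frame("top")
for n,b,h,z in (("L",(440.2,231.2),(456.2,262),.037),("M",(392.2,200),(397.2,227.2),.04),("S",(217.2,229.5),(210.5,255.7),.043),("T",(262,189.5),(265.7,211.7),.046)):
    B,H=toworld(f,[b,h],z)[:,:2]; d=H-B
    print(n,B.round(4),H.round(4),np.linalg.norm(d).round(4),np.degrees(np.arctan2(d[1],d[0])).round(1)%360)
go((0.44,-0.05,0.25),205)
E
```

```text
L [ 0.513  -0.3385] [ 0.4173 -0.3856] 0.1066 206.2
M [ 0.6096 -0.1873] [ 0.5222 -0.2024] 0.0887 189.8
S [0.5013 0.3639] [0.4188 0.3791] 0.0839 169.5
T [0.6329 0.229 ] [0.5611 0.2139] 0.0733 191.9
at [0.2461 0.5743 0.231 ] head 156.8
row [-0.4241 -0.4975 -0.0187] [ -0.   -0.  -48.2]
```

send_rows(plan="-0.424 -0.4975 -0.019 0 0 -48 0.085;-0.424 -0.4975 -0.019 0 0 -48 0.085;-0.424 -0.4975 -0.019 0 0 -48 0.085;-0.424 -0.4975 -0.019 0 0 -48 0.085;-0.424 -0.4975 -0.019 0 0 -48 0.085;-0.424 -0.4975 -0.019 0 0 -48 0.085;-0.424 -0.4975 -0.019 0 0 -48 0.085;-0.424 -0.4975 -0.019 0 0 -48 0.085;-0.424 -0.4975 -0.019 0 0 -48 0.085;-0.424 -0.4975 -0.019 0 0 -48 0.085")

```text
clock: 1.03
position: [0.3673, 0.1832, 0.2434]
tool_rot: [3.141, 0.0, -2.708]
force: [1.6, -0.3, 0.3]
grip_width: 0.085
finger_force: 0.0
```

```bash
python3 -c "
from h import *
go((0.44,-0.05,0.25),205)"
```

```text
at [0.3673 0.1832 0.2434] head -155.2
row [ 0.0319 -0.2422 -0.0067] [ 0.   0.  -0.2]
```

send_rows(plan="0.032 -0.242 -0.0067 0 0 0 0.05;0.032 -0.242 -0.0067 0 0 0 0.05;0.032 -0.242 -0.0067 0 0 0 0.05;0.032 -0.242 -0.0067 0 0 0 0.05;0.032 -0.242 -0.0067 0 0 0 0.05;0.032 -0.242 -0.0067 0 0 0 0.05;0.032 -0.242 -0.0067 0 0 0 0.05;0.032 -0.242 -0.0067 0 0 0 0.05;0.032 -0.242 -0.0067 0 0 0 0.05")

```text
clock: 1.78
position: [0.4395, -0.0476, 0.2497]
tool_rot: [3.141, -0.0, -2.709]
force: [-1.2, -0.2, 1.2]
grip_width: 0.0502
finger_force: 0.0
```

```bash
python3 - <<'E'
from h import *
s=observe(); f=imaging.grab_frame("wrist")
print({k:v for k,v in f.items() if k!="color"})
print(s["position"],s["tool_rot"])
im=f["color"][:,:,::-1].copy()
cv2.imwrite("pics/w1.png",im)
a=np.linspace(0,2*np.pi,13)[:-1]
print(wristpix(f,s,np.c_[0.506+.056*np.cos(a),-0.001+.056*np.sin(a),a*0+.016]).round(0).tolist())
go((0.44,-0.37,0.12),206)
E
```

```text
{'fx': 309.70691628693146, 'fy': 309.70691628693146, 'cx': 317.7939154036082, 'cy': 198.4393520873126, 'tool_from_camera': array([[ 4.40493774e-04, -9.61316565e-01, -2.75445580e-01,
         6.93942776e-02],
       [ 9.99999873e-01,  4.90988313e-04, -1.14365533e-04,
        -8.07852033e-04],
       [ 2.45182042e-04, -2.75445494e-01,  9.61316659e-01,
        -1.41882759e-01],
       [ 0.00000000e+00,  0.00000000e+00,  0.00000000e+00,
         1.00000000e+00]])}
[ 0.43952584 -0.04759539  0.2497339 ] [ 3.14123429e+00 -2.75324023e-04 -2.70892873e+00]
[[312.0, 264.0], [333.0, 267.0], [353.0, 260.0], [367.0, 245.0], [372.0, 225.0], [365.0, 206.0], [349.0, 191.0], [326.0, 188.0], [304.0, 195.0], [290.0, 212.0], [287.0, 233.0], [295.0, 251.0]]
at [ 0.4395 -0.0471  0.2498] head -155.1
row [ 0.1353 -0.2932  0.1297] [ 0.  -0.  -1.1]
```

View pics/w1.png

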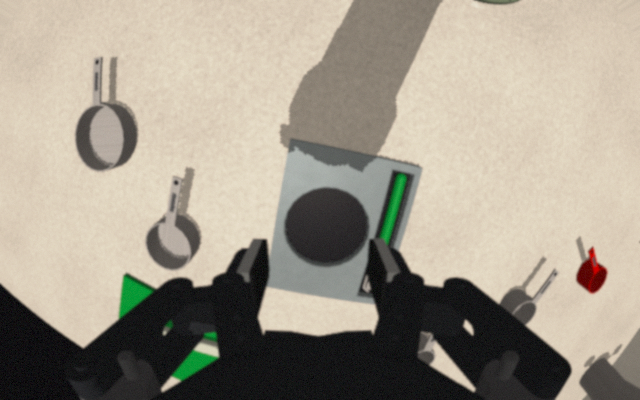

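The wrist view shows the well centred near (327,227), about 2 px from the prediction, so the model holds. The large cup is at (107,135) with its handle pointing up. I'll refine the well centre and move on to the large cup.

```bash
python3 - <<'E'
from h import *
from scipy.optimize import least_squares
s=observe(); f=imaging.grab_frame("wrist")
g=cv2.cvtColor(f["color"],cv2.COLOR_RGB2GRAY); m=np.zeros_like(g); m[180:275,278:372]=(g[180:275,278:372]<85)*255
n,l,st,c=cv2.connectedComponentsWithStats(m); k=l[227,325]
cn=max(cv2.findContours((l==k).astype(np.uint8),cv2.RETR_EXTERNAL,cv2.CHAIN_APPROX_NONE)[0],key=cv2.contourArea)[:,0].astype(float)
W=wristworld(f,s,cn,.016)[:,:2]
r=least_squares(lambda v:np.hypot(*(W-v[:2]).T)-v[2],[.506,0,.056],loss='soft_l1',f_scale=.001)
print("well",r.x.round(4),st[k])
# large: 
B=wristworld(f,s,[(107,135)],.037);H=wristworld(f,s,[(97,61)],.037);print(B,H)
go((0.440,-0.375,0.12),206)
E
```

```text
well [ 0.5067 -0.005   0.0539] [ 285  188   83   78 5071]
[[ 0.50789997 -0.32924305  0.037     ]] [[ 0.41927731 -0.38673681  0.037     ]]
at [ 0.4395 -0.0469  0.2498] head -155.1
row [ 0.1377 -0.2978  0.1298] [ 0.  -0.  -1.1]
```

send_rows(plan="0.136 -0.295 0.13 0 0 -1 0.05;0.136 -0.295 0.13 0 0 -1 0.05;0.136 -0.295 0.13 0 0 -1 0.05;0.136 -0.295 0.13 0 0 -1 0.05;0.136 -0.295 0.13 0 0 -1 0.05;0.136 -0.295 0.13 0 0 -1 0.05;0.136 -0.295 0.13 0 0 -1 0.05;0.136 -0.295 0.13 0 0 -1 0.05;0.136 -0.295 0.13 0 0 -1 0.05;0.136 -0.295 0.13 0 0 -1 0.05")

```text
clock: 2.72
position: [0.4371, -0.3789, 0.1175]
tool_rot: [3.141, -0.002, -2.698]
force: [-1.6, 0.6, 0.9]
grip_width: 0.0497
finger_force: 0.0
```

```bash
python3 - <<'E'
from h import *
s=observe(); f=imaging.grab_frame("wrist")
im=f["color"][:,:,::-1].copy(); cv2.imwrite("pics/w2.png",im)
go((0.440,-0.375,0.12),206)
B=np.array([.513,-.3385]);u=np.array([np.cos(np.radians(206)),np.sin(np.radians(206))])
print(wristpix(f,s,[[*B,.037],[*(B+.113*u),.037],[*(B+.0455*u),.037],[*(B-.0455*u),.037]]).round(0))
E
```

```text
at [ 0.4379 -0.3764  0.118 ] head -154.5
row [-0.0025  0.0004 -0.002 ] [ 0.1 -0.1 -0.5]
[[323. 301.]
 [323. 170.]
 [323. 254.]
 [323. 340.]]
```

View pics/w2.png

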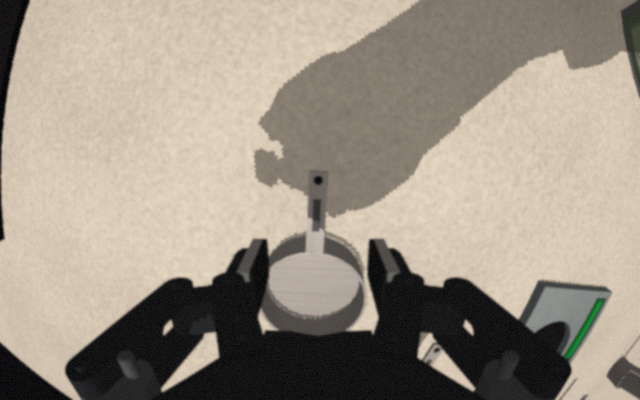

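The large cup's handle runs from (318,170) to (315,252), roughly on the finger midline. I'll compute the exact offsets and descend.

```bash
cat >> h.py <<'E'
def handle(end,root,z,rout,rg,tipz):
    """wrist pixels of handle tip/root centres at height z; rout = bowl axis to handle end; grip at radius rg"""
    s=observe(); f=imaging.grab_frame("wrist")
    E,Rt=wristworld(f,s,[end,root],z)[:,:2]; u=(E-Rt)/np.linalg.norm(E-Rt)
    h=np.degrees(np.arctan2(u[1],u[0])); B=E-u*rout
    print("axis",B.round(4),"head",h.round(1)%360,"len",np.linalg.norm(E-Rt).round(4))
    go([*(B+u*rg),tipz],h)
E
python3 - <<'E'
from h import *
handle((318,170),(315,252),.037,.113,.075,.028)
E
```

```text
axis [ 0.5172 -0.3437] head 203.4 len 0.066
at [ 0.439  -0.3739  0.1188] head -154.4
row [-0.0086 -0.0039  0.0908] [ 0.1 -0.   2.2]
```

send_rows(plan="-0.0085 -0.004 0.03 0 0 2 0.05;-0.0085 -0.004 0.06 0 0 2 0.05;-0.0085 -0.004 0.085 0 0 2 0.05;-0.0085 -0.004 0.091 0 0 2 0.05;-0.0085 -0.004 0.091 0 0 2 0.05;-0.0085 -0.004 0.091 0 0 2 0.005;-0.0085 -0.004 0.091 0 0 2 0.005;-0.0085 -0.004 0.091 0 0 2 0.005;-0.0085 -0.004 0.091 0 0 2 0.005;-0.0085 -0.004 0.091 0 0 2 0.005", grip_force=60)

```text
clock: 3.65
position: [0.4499, -0.3732, 0.0301]
tool_rot: [-3.14, 0.001, -2.726]
force: [-3.2, 0.7, 7.4]
grip_width: 0.0112
finger_force: 58.5
```

send_rows(plan="0 0 -0.02 0 0 0 0.005;0 0 -0.04 0 0 0 0.005;0 0 -0.06 0 0 0 0.005;0 0 -0.06 0 0 0 0.005;0 0 -0.06 0 0 0 0.005")

```text
clock: 4.07
position: [0.4499, -0.3732, 0.0903]
tool_rot: [-3.139, 0.001, -2.726]
force: [-0.0, 0.3, -1.7]
grip_width: 0.0116
finger_force: 58.5
```

```bash
python3 - <<'E'
from h import *
s=observe(); f=imaging.grab_frame("wrist"); print(s["position"],s["force"],s["moment"],s["grip_width"],s["finger_force"])
im=f["color"][:,:,::-1].copy(); cv2.imwrite("pics/w3.png",im[130:400,180:460])
E
```

```text
[ 0.4498757  -0.37318001  0.09029092] [-0.00511241  0.26107277 -1.67674869] [ 0.01296831  0.0682888  -0.05408569] 0.011574059814404208 58.49258601665497
```

View pics/w3.png

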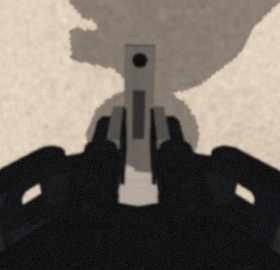

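The cup is held, with its handle centred between the pads and its end at full-frame (320,175). I'll check how level it is and compute the move to the well.

```bash
python3 - <<'E'
from h import *
s=observe(); f=imaging.grab_frame("wrist");R,p=wtool(s)
for dz in (-.003,.0,.003):
  print(dz,wristpix(f,s,[p+R@np.array([.038,y,-(.037-.0301)+dz]) for y in (-.007,.007)]).round(1).tolist())
g=imaging.grab_frame("scene")
im=g["color"][:,:,::-1]; B=p+R@np.array([-.075,0,-.007]); c=topix(g,B)[0]; print(c,B)
x,y=int(c[0])-50,int(c[1])-50
cv2.imwrite("pics/s1.png",cv2.resize(im[max(y,0):y+100,max(x,0):x+100],(500,500),interpolation=cv2.INTER_CUBIC))
t=np.radians(215);u=np.array([np.cos(t),np.sin(t)]);go([*(np.array([.5065,-.004])+.075*u),.09],215)
E
```

```text
-0.003 [[303.7, 184.3], [335.6, 184.3]]
0.0 [[304.0, 182.8], [335.3, 182.8]]
0.003 [[304.3, 181.3], [334.9, 181.3]]
[154.5958544  248.77799833] [ 0.51804636 -0.34257737  0.09632399]
at [ 0.4491 -0.3724  0.0884] head -156.2
row [-0.1277  0.2994 -0.0015] [  0.   -0.  -11.2]
```

View pics/s1.png

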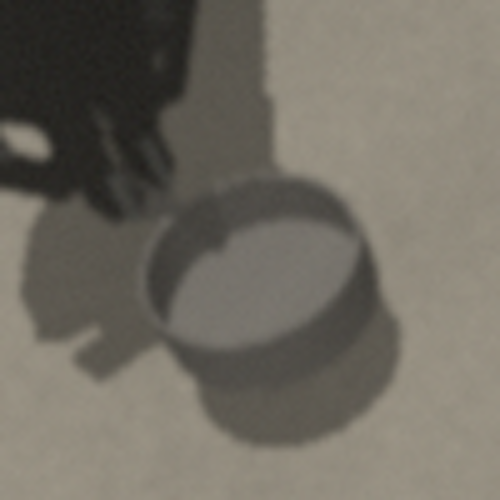

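The scene crop shows the bowl hanging free of the worktop, with rim extents in the full frame of about x 133–179.6 and y 233–268. I'll compare these numerically with a level rim.

```bash
python3 - <<'E'
from h import *
s=observe(); R,p=wtool(s);g=imaging.grab_frame("scene");f=imaging.grab_frame("wrist")
a=np.linspace(0,2*np.pi,90)
for rg in (.069,.072,.075):
  for t in (0,4,8):   # bowl droop deg
    Q=Ro.from_euler('y',-t,degrees=True).as_matrix()
    rim=np.c_[-rg+.048*np.cos(a),.048*np.sin(a),0*a]@Q.T+[0,0,-.007]
    e=topix(g,rim@R.T+p); en=Q@[.113-rg,0,0]+[0,0,-.007]
    print(rg,t,"drop",(Q@[-rg,0,0])[2].round(4),e.min(0).round(1),e.max(0).round(1),wristpix(f,s,[R@en+p]).round(1))
E
```

```text
0.069 0 drop 0.0 [130.5 230.9] [174.8 265.9] [[319.7 169.6]]
0.069 4 drop -0.0048 [130. 230.] [173.9 264.2] [[319.6 168.6]]
0.069 8 drop -0.0096 [129.6 229. ] [172.8 262.4] [[319.6 168.1]]
0.072 0 drop 0.0 [131.4 231.4] [175.9 266.5] [[319.6 176.2]]
0.072 4 drop -0.005 [131.  230.5] [174.9 264.7] [[319.6 175.2]]
0.072 8 drop -0.01 [130.5 229.4] [173.8 262.9] [[319.6 174.5]]
0.075 0 drop 0.0 [132.4 231.9] [176.9 267. ] [[319.6 182.8]]
0.075 4 drop -0.0052 [131.9 230.9] [175.9 265.2] [[319.6 181.7]]
0.075 8 drop -0.0104 [131.4 229.8] [174.8 263.3] [[319.6 181. ]]
```

send_rows(plan="-0.1285 0.2994 -0.0015 0 0 -11 0.005;-0.1285 0.2994 -0.0015 0 0 -11 0.005;-0.1285 0.2994 -0.0015 0 0 -11 0.005;-0.1285 0.2994 -0.0015 0 0 -11 0.005;-0.1285 0.2994 -0.0015 0 0 -11 0.005;-0.1285 0.2994 -0.0015 0 0 -11 0.005;-0.1285 0.2994 -0.0015 0 0 -11 0.005;-0.1285 0.2994 -0.0015 0 0 -11 0.005;-0.1285 0.2994 -0.0015 0 0 -11 0.005;-0.1285 0.2994 -0.0015 0 0 -11 0.005")

```text
clock: 5.15
position: [0.4461, -0.0448, 0.0901]
tool_rot: [3.141, -0.0, -2.53]
force: [-0.2, -0.4, -1.1]
grip_width: 0.0111
finger_force: 58.6
```

```bash
python3 - <<'E'
from h import *
g=imaging.grab_frame("top")
im=g["color"][:,:,::-1]; cv2.imwrite("pics/t2.png",cv2.resize(im[190:280,290:380],(540,540),interpolation=cv2.INTER_CUBIC))
print(topix(g,[[.5065,-.004,.097],[.5065,-.004,.004]]))
t=np.radians(215);u=np.array([np.cos(t),np.sin(t)]);go([*(np.array([.5065,-.004])+.074*u),.0355],215)
E
```

```text
[[334.87910403 228.0433011 ]
 [333.8963356  232.23513938]]
at [ 0.446  -0.0464  0.0901] head -145.1
row [0.0001 0.     0.0546] [ 0.  -0.  -0.1]
```

View pics/t2.png

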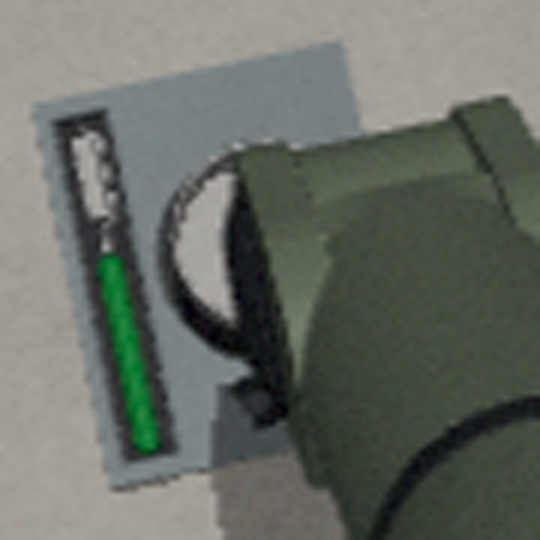

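Seen from above, the bowl's left edge (178,250) sits concentric inside the well's edge (163,250). Lowering and releasing.

send_rows(plan="0 0 0.02 0 0 0 0.005;0 0 0.035 0 0 0 0.005;0 0 0.046 0 0 0 0.005;0 0 0.052 0 0 0 0.005;0 0 0.0555 0 0 0 0.005;0 0 0.0555 0 0 0 0.005;0 0 0.0555 0 0 0 0.005;0 0 0.0555 0 0 0 0.03;0 0 0.0555 0 0 0 0.03;0 0 0.0555 0 0 0 0.03")

```text
clock: 6.03
position: [0.4463, -0.0471, 0.0351]
tool_rot: [-3.141, 0.0, -2.535]
force: [-0.4, 0.2, -0.3]
grip_width: 0.0299
finger_force: 0.0
```

send_rows(plan="0 0 -0.02 0 0 0 0.05;0 0 -0.05 0 0 0 0.05;0 0 -0.09 0 0 0 0.05;0 0 -0.13 0 0 0 0.05;0 0 -0.17 0 0 0 0.05;0 0 -0.17 0 0 0 0.05;0 0 -0.17 0 0 0 0.05")

```text
clock: 6.62
position: [0.4471, -0.0471, 0.207]
tool_rot: [-3.139, 0.003, -2.535]
force: [-0.4, -0.2, 0.0]
grip_width: 0.0496
finger_force: 0.0
```

```bash
python3 - <<'E'
from h import *
s=observe(); f=imaging.grab_frame("wrist");print(s["position"],s["tool_rot"])
im=f["color"][:,:,::-1].copy(); cv2.imwrite("pics/w4.png",im)
t=np.radians(190);u=np.array([np.cos(t),np.sin(t)]);go([*(np.array([.6096,-.1873])+.065*u),.125],190)
E
```

```text
[ 0.4471339  -0.04712704  0.20695144] [-3.1385619   0.00334727 -2.53470196]
at [ 0.4463 -0.0471  0.2054] head -145.2
row [ 0.005  -0.181   0.0806] [-0.1  0.1 24.8]
```

View pics/w4.png

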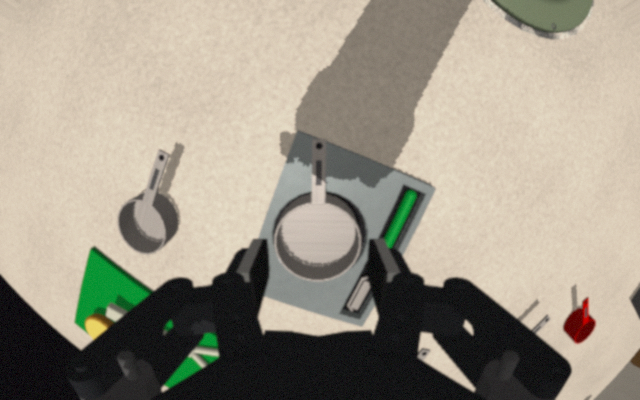

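The large cup stands in the well: rim spans x 274–362 and y 191–282, handle from (319,139) to (319,203). I'll fit its axis, then go to the medium cup.

```bash
python3 - <<'E'
from h import *
s=observe(); f=imaging.grab_frame("wrist")
W=wristworld(f,s,[(274,235),(362,235),(318,191),(318,282),(319,139)],.041)[:,:2]
print(W.round(4), (W[0]+W[1])/2,(W[2]+W[3])/2, np.hypot(*(W[0]-W[1])),np.hypot(*(W[2]-W[3])))
c=(W[2]+W[3])/2; d=W[4]-c; print(np.hypot(*d),np.degrees(np.arctan2(d[1],d[0]))%360)
E
```

```text
[[ 0.5227 -0.0528]
 [ 0.4685  0.025 ]
 [ 0.4554 -0.0419]
 [ 0.5437  0.0196]
 [ 0.4113 -0.0714]] [ 0.49560839 -0.01392719] [ 0.49958743 -0.01114804] 0.0948448882844265 0.10753520220117291
0.1068800457121786 214.2895344333067
```

send_rows(plan="0.005 -0.181 0.081 0 0 25 0.05;0.005 -0.181 0.081 0 0 25 0.05;0.005 -0.181 0.081 0 0 25 0.05;0.005 -0.181 0.081 0 0 25 0.05;0.005 -0.181 0.081 0 0 25 0.05;0.005 -0.181 0.081 0 0 25 0.05;0.005 -0.181 0.081 0 0 25 0.05;0.005 -0.181 0.081 0 0 25 0.05")

```text
clock: 7.38
position: [0.5445, -0.1975, 0.1225]
tool_rot: [3.14, -0.002, -2.97]
force: [0.2, 0.7, 1.4]
grip_width: 0.0504
finger_force: 0.0
```

```bash
python3 - <<'E'
from h import *
s=observe(); f=imaging.grab_frame("wrist");print(s["position"],s["tool_rot"])
im=f["color"][:,:,::-1].copy(); cv2.imwrite("pics/w5.png",im[120:340,200:440])
E
```

```text
[ 0.54449445 -0.19753641  0.12254567] [ 3.14019916e+00 -2.24147680e-03 -2.96990854e+00]
```

View pics/w5.png

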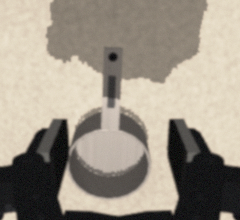

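The medium cup's handle end is at full-frame (313,167) and its root at about (310,250), close to the finger midline.

```bash
python3 - <<'E'
from h import *
handle((313,167),(310,250),.040,.1015,.068,.0335)
E
```

```text
axis [ 0.6176 -0.193 ] head 187.6 len 0.0672
at [ 0.545  -0.1973  0.1238] head -170.1
row [-0.0044 -0.0055  0.0903] [ 0.  -0.   2.3]
```

send_rows(plan="-0.0045 -0.0055 0.03 0 0 2 0.05;-0.0045 -0.0055 0.06 0 0 2 0.05;-0.0045 -0.0055 0.083 0 0 2 0.05;-0.0045 -0.0055 0.091 0 0 2 0.05;-0.0045 -0.0055 0.091 0 0 2 0.05;-0.0045 -0.0055 0.091 0 0 2 0.005;-0.0045 -0.0055 0.091 0 0 2 0.005;-0.0045 -0.0055 0.091 0 0 2 0.005;-0.0045 -0.0055 0.091 0 0 2 0.005;-0.0045 -0.0055 0.091 0 0 2 0.005")

```text
clock: 8.32
position: [0.551, -0.2033, 0.034]
tool_rot: [-3.141, 0.001, -3.006]
force: [-2.9, 0.2, 7.3]
grip_width: 0.0113
finger_force: 58.7
```

send_rows(plan="0 0 -0.02 0 0 0 0.005;0 0 -0.05 0 0 0 0.005;0 0 -0.08 0 0 0 0.005;0 0 -0.08 0 0 0 0.005;0 0 -0.08 0 0 0 0.005")

```text
clock: 8.73
position: [0.5517, -0.2034, 0.1149]
tool_rot: [-3.14, 0.003, -3.006]
force: [-0.0, 1.4, -0.9]
grip_width: 0.0116
finger_force: 58.7
```

```bash
python3 - <<'E'
from h import *
s=observe(); f=imaging.grab_frame("wrist"); R,p=wtool(s)
print(s["position"],s["force"],s["moment"],s["grip_width"])
im=f["color"][:,:,::-1]; cv2.imwrite("pics/w6.png",cv2.resize(im[130:230,270:370],(500,500)))
for rg in (.062,.065,.068): print(rg,wristpix(f,s,[p+R@np.array([.1015-rg,0,-.006])]).round(1))
E
```

```text
[ 0.55169884 -0.20337195  0.11493547] [-0.0255401   1.36857952 -0.92678122] [ 0.01827355  0.09944612 -0.0201059 ] 0.01162534458782993
0.062 [[319.3 178.6]]
0.065 [[319.3 185.1]]
0.068 [[319.3 191.5]]
```

View pics/w6.png

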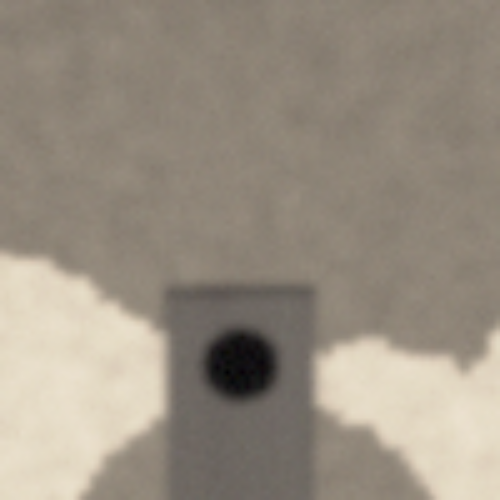

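The medium handle's end is at full-frame (318,187.6), which gives a grip radius of 66 mm, so it is held straight. Carrying it to the nest.

```bash
cat >> h.py <<'E'
def place(axis,rg,z,head=214.8):
    t=np.radians(head); go([axis[0]+rg*np.cos(t),axis[1]+rg*np.sin(t),z],head)
E
python3 -c "
from h import *
place((.5055,-.006),.0662,.115)"
```

```text
at [ 0.5509 -0.2031  0.1136] head -172.2
row [ 0.0772  0.1714 -0.0016] [ -0.1   0.1 -27. ]
```

send_rows(plan="0.0772 0.1714 -0.0016 0 0 -27 0.005;0.0772 0.1714 -0.0016 0 0 -27 0.005;0.0772 0.1714 -0.0016 0 0 -27 0.005;0.0772 0.1714 -0.0016 0 0 -27 0.005;0.0772 0.1714 -0.0016 0 0 -27 0.005;0.0772 0.1714 -0.0016 0 0 -27 0.005;0.0772 0.1714 -0.0016 0 0 -27 0.005;0.0772 0.1714 -0.0016 0 0 -27 0.005;0.0772 0.1714 -0.0016 0 0 -27 0.005")

```text
clock: 9.53
position: [0.4512, -0.0445, 0.1141]
tool_rot: [3.142, -0.0, -2.536]
force: [-0.7, 0.5, 0.0]
grip_width: 0.0114
finger_force: 58.8
```

```bash
python3 -c "
from h import *
place((.5055,-.006),.0662,.0425)"
```

```text
at [ 0.4512 -0.0445  0.1141] head -145.3
row [-0.0004  0.0006  0.0716] [ 0.  -0.  -0.1]
```

send_rows(plan="0 0.0005 0.025 0 0 0 0.005;0 0.0005 0.045 0 0 0 0.005;0 0.0005 0.06 0 0 0 0.005;0 0.0005 0.067 0 0 0 0.005;0 0.0005 0.0715 0 0 0 0.005;0 0.0005 0.0715 0 0 0 0.005;0 0.0005 0.0715 0 0 0 0.005")

```text
clock: 10.12
position: [0.451, -0.0435, 0.0433]
tool_rot: [-3.141, 0.0, -2.535]
force: [0.7, 0.1, -1.0]
grip_width: 0.011
finger_force: 58.8
```

send_rows(plan="0 0 0 0 0 0 0.03;0 0 0 0 0 0 0.03;0 0 0 0 0 0 0.03;0 0 -0.02 0 0 0 0.05;0 0 -0.06 0 0 0 0.05;0 0 -0.1 0 0 0 0.05;0 0 -0.14 0 0 0 0.05;0 0 -0.165 0 0 0 0.05;0 0 -0.165 0 0 0 0.05;0 0 -0.165 0 0 0 0.05")

```text
clock: 10.95
position: [0.4513, -0.0434, 0.2095]
tool_rot: [-3.139, 0.003, -2.535]
force: [-0.4, -0.8, -0.9]
grip_width: 0.0498
finger_force: 0.0
```

```bash
python3 - <<'E'
from h import *
s=observe(); f=imaging.grab_frame("wrist");print(s["position"],s["tool_rot"])
im=f["color"][:,:,::-1].copy(); cv2.imwrite("pics/w7.png",cv2.resize(im[120:300,230:410],(720,720)[:1]*2 if 0 else (600,600)))
t=np.radians(167.5);go((.506+.062*np.cos(t),.3575+.062*np.sin(t),.14),167.5)
E
```

```text
[ 0.45133376 -0.0434442   0.20953461] [-3.13919766e+00  2.55023549e-03 -2.53454322e+00]
at [ 0.4506 -0.0434  0.2083] head -145.2
row [-0.2321  0.3433  0.0681] [-0.   0.1 47.3]
```

View pics/w7.png

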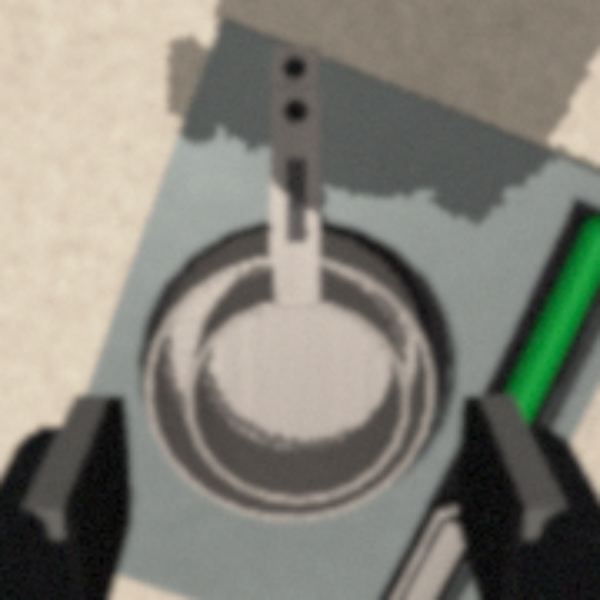

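The medium cup is nested in the large one with both handles lined up, their holes at (294,67) and (294,110). I'll check its axis numerically and travel to the small cup.

```bash
python3 - <<'E'
from h import *
s=observe(); f=imaging.grab_frame("wrist");a=np.linspace(0,2*np.pi,180)
for c,r,z in (((.5054,-.0057),.0365,.047),((.5057,-.0058),.048,.041)):
    e=wristpix(f,s,np.c_[c[0]+r*np.cos(a),c[1]+r*np.sin(a),a*0+z]); q=(e-[230,120])*600/180
    print(q.min(0).round(0),q.max(0).round(0))
u=np.array([-.821,-.571])
print((wristpix(f,s,[[.5054+.0945*u[0],-.0057+.0945*u[1],.047]])-[230,120])*600/180)
E
```

```text
[182. 301.] [408. 507.]
[148. 260.] [441. 528.]
[[295.22189676 113.58293856]]
```

send_rows(plan="-0.2321 0.3433 0.068 0 0 47 0.05;-0.2321 0.3433 0.068 0 0 47 0.05;-0.2321 0.3433 0.068 0 0 47 0.05;-0.2321 0.3433 0.068 0 0 47 0.05;-0.2321 0.3433 0.068 0 0 47 0.05;-0.2321 0.3433 0.068 0 0 47 0.05;-0.2321 0.3433 0.068 0 0 47 0.05;-0.2321 0.3433 0.068 0 0 47 0.05;-0.2321 0.3433 0.068 0 0 47 0.05;-0.2321 0.3433 0.068 0 0 47 0.05")

```text
clock: 11.88
position: [0.4451, 0.3228, 0.1464]
tool_rot: [-3.14, -0.001, 2.928]
force: [0.9, -0.1, 0.2]
grip_width: 0.05
finger_force: 0.0
```

```bash
python3 -c "
from h import *
t=np.radians(167.5);go((.506+.062*np.cos(t),.3575+.062*np.sin(t),.14),167.5)"
```

```text
at [0.4451 0.3228 0.1464] head 167.8
row [0.0098 0.0471 0.0063] [-0.1 -0.1  0.3]
```

send_rows(plan="0.01 0.047 0.0065 0 0 0 0.05;0.01 0.047 0.0065 0 0 0 0.05;0.01 0.047 0.0065 0 0 0 0.05;0.01 0.047 0.0065 0 0 0 0.05")

```text
clock: 12.22
position: [0.4456, 0.3688, 0.1401]
tool_rot: [-3.139, -0.002, 2.93]
force: [0.3, -1.2, 0.9]
grip_width: 0.0506
finger_force: 0.0
```

```bash
cat >> h.py <<'E'
def findhole(axis,head,rout,z,rad=30):
    s=observe(); f=imaging.grab_frame("wrist"); t=np.radians(head); u=np.array([np.cos(t),np.sin(t)]); axis=np.array(axis)
    q=wristpix(f,s,[[*(axis+u*r),z] for r in (rout,rout-.007,rout-.065)]); print("pred end,hole,root",q.round(1).tolist())
    g=cv2.cvtColor(f["color"],cv2.COLOR_RGB2GRAY); c=q[1].round().astype(int); x0,y0=c-rad
    w=g[y0:y0+2*rad,x0:x0+2*rad]; n,l,st,ce=cv2.connectedComponentsWithStats((w<w.min()+50).astype(np.uint8)*255)
    print("min",w.min(),[(st[i].tolist(),(ce[i]+[x0,y0]).round(1).tolist()) for i in range(1,n) if st[i][4]>4])
    return f,s,g
E
python3 - <<'E'
from h import *
f,s,g=findhole((.506,.3575),167.5,.0945,.043)
cv2.imwrite("pics/raw_small.png",f["color"][:,:,::-1])
print(s["position"])
for v in range(150,262,8): print(v,g[v,292:350:2].tolist())
E
```

```text
pred end,hole,root [[321.5, 158.4], [321.4, 167.2], [320.7, 236.0]]
min 8 [([28, 26, 7, 8, 45], [321.9, 166.6]), ([31, 49, 6, 11, 51], [324.3, 191.0])]
[0.44558649 0.36880884 0.14005835]
150 [132, 130, 126, 124, 129, 129, 128, 128, 128, 126, 126, 126, 128, 124, 125, 120, 119, 125, 127, 131, 132, 129, 129, 124, 124, 128, 129, 129, 129]
158 [129, 129, 128, 131, 127, 126, 127, 127, 129, 126, 121, 118, 118, 110, 110, 108, 104, 106, 106, 113, 124, 131, 132, 126, 127, 125, 128, 128, 128]
166 [130, 131, 129, 133, 129, 124, 123, 126, 126, 129, 126, 106, 100, 64, 16, 19, 24, 72, 106, 112, 127, 129, 128, 126, 127, 127, 129, 130, 129]
174 [131, 131, 128, 129, 129, 130, 127, 127, 124, 125, 124, 112, 103, 102, 102, 102, 104, 107, 104, 108, 119, 127, 130, 126, 130, 129, 127, 130, 132]
182 [126, 129, 125, 125, 127, 125, 123, 123, 128, 130, 135, 126, 110, 102, 103, 101, 103, 102, 105, 107, 115, 125, 127, 129, 147, 201, 212, 205, 203]
190 [128, 128, 127, 126, 126, 126, 125, 127, 127, 126, 126, 124, 114, 104, 88, 55, 50, 53, 81, 105, 108, 123, 153, 188, 209, 210, 210, 208, 209]
198 [212, 210, 207, 202
[... 439 characters left out ...]
09, 209, 207, 176, 135, 129, 139, 148, 128, 132, 186, 195, 194, 197, 199, 197, 201, 196, 149, 84, 83, 91, 120, 158, 148]
230 [209, 213, 214, 208, 190, 146, 128, 116, 98, 77, 77, 77, 80, 88, 155, 191, 192, 189, 193, 199, 196, 197, 166, 96, 78, 77, 80, 78, 79]
238 [218, 210, 211, 209, 169, 125, 85, 76, 76, 77, 76, 80, 103, 142, 165, 196, 199, 189, 188, 188, 188, 188, 189, 186, 179, 179, 157, 127, 103]
246 [217, 212, 204, 205, 150, 82, 83, 118, 166, 177, 181, 180, 180, 180, 178, 182, 180, 182, 181, 184, 180, 181, 182, 182, 184, 183, 185, 183, 180]
254 [219, 214, 213, 197, 134, 151, 134, 168, 183, 182, 186, 184, 187, 185, 185, 185, 184, 185, 181, 184, 182, 185, 183, 178, 180, 180, 181, 183, 179]
```

The numbers show the hole at (321.9,166.6) and the handle's root near (328,236), so it is turned about 5°.

```bash
python3 - <<'E'
from h import *
handle((321.3,157.5),(328,236),.043,.0945,.062,.0365)
E
```

```text
axis [0.5075 0.3655] head 172.9 len 0.0662
at [0.4465 0.3678 0.141 ] head 167.8
row [0.0016 0.0053 0.1045] [-0.1 -0.  -5.1]
```

send_rows(plan="0.0015 0.0055 0.035 0 0 -5 0.05;0.0015 0.0055 0.07 0 0 -5 0.05;0.0015 0.0055 0.095 0 0 -5 0.05;0.0015 0.0055 0.1045 0 0 -5 0.05;0.0015 0.0055 0.1045 0 0 -5 0.05;0.0015 0.0055 0.1045 0 0 -5 0.005;0.0015 0.0055 0.1045 0 0 -5 0.005;0.0015 0.0055 0.1045 0 0 -5 0.005;0.0015 0.0055 0.1045 0 0 -5 0.005;0.0015 0.0055 0.1045 0 0 -5 0.005")

```text
clock: 13.15
position: [0.4464, 0.3754, 0.0384]
tool_rot: [3.14, 0.001, 3.016]
force: [-2.6, -0.4, 6.1]
grip_width: 0.0111
finger_force: 58.8
```

send_rows(plan="0 0 -0.02 0 0 0 0.005;0 0 -0.05 0 0 0 0.005;0 0 -0.08 0 0 0 0.005;0 0 -0.08 0 0 0 0.005;0 0 -0.08 0 0 0 0.005")

```text
clock: 13.57
position: [0.447, 0.3754, 0.1192]
tool_rot: [3.139, 0.002, 3.016]
force: [-0.1, -0.6, -1.6]
grip_width: 0.0111
finger_force: 58.7
```

```bash
cat >> h.py <<'E'
def inhand(rout,dz,rgs):
    s=observe(); f=imaging.grab_frame("wrist"); R,p=wtool(s); print(p.round(4),s["grip_width"],s["force"].round(1))
    g=cv2.cvtColor(f["color"],cv2.COLOR_RGB2GRAY)
    for rg in rgs:
        q=wristpix(f,s,[p+R@np.array([rout-rg-k,0,-dz]) for k in (0,.007)]).round(1)
        print(rg,q.tolist())
    w=g[150:260,295:342]; n,l,st,ce=cv2.connectedComponentsWithStats((w<w.min()+40).astype(np.uint8)*255)
    print([(st[i].tolist(),(ce[i]+[295,150]).round(1).tolist()) for i in range(1,n) if st[i][4]>15])
E
python3 - <<'E'
from h import *
inhand(.0945,.006,(.056,.059,.062,.065))
place((.5045,-.0045),.06,.115,214.5)
E
```

```text
[0.447  0.3754 0.1192] 0.011146552450266349 [-0.1 -0.6 -1.6]
0.056 [[319.0, 180.4], [319.0, 195.4]]
0.059 [[319.0, 186.9], [319.0, 201.7]]
0.062 [[319.0, 193.3], [318.9, 208.0]]
0.065 [[319.0, 199.6], [318.9, 214.1]]
[([17, 48, 12, 12, 119], [317.5, 203.7]), ([7, 88, 4, 22, 69], [303.8, 250.0]), ([35, 88, 5, 22, 65], [331.9, 250.6])]
at [0.4464 0.3749 0.1178] head 172.8
row [-0.0604 -0.409   0.0025] [  0.    0.1 -41.7]
```

send_rows(plan="-0.06 -0.409 0 0 0 -41.5 0.005;-0.06 -0.409 0 0 0 -41.5 0.005;-0.06 -0.409 0 0 0 -41.5 0.005;-0.06 -0.409 0 0 0 -41.5 0.005;-0.06 -0.409 0 0 0 -41.5 0.005;-0.06 -0.409 0 0 0 -41.5 0.005;-0.06 -0.409 0 0 0 -41.5 0.005;-0.06 -0.409 0 0 0 -41.5 0.005;-0.06 -0.409 0 0 0 -41.5 0.005;-0.06 -0.409 0 0 0 -41.5 0.005")

```text
clock: 14.45
position: [0.4534, -0.0409, 0.1165]
tool_rot: [3.141, -0.001, -2.543]
force: [1.1, 0.4, 0.3]
grip_width: 0.011
finger_force: 58.8
```

```bash
python3 - <<'E'
from h import *
place((.5045,-.0045),.06,.11,214.5)
E
```

```text
at [ 0.4534 -0.0409  0.1165] head -145.7
row [-0.0027  0.001   0.0065] [ 0.  -0.1 -0.2]
```

send_rows(plan="-0.0025 0.001 0.02 0 0 0 0.005;-0.0025 0.001 0.025 0 0 0 0.005;-0.0025 0.001 0.025 0 0 0 0.005;-0.0025 0.001 0.025 0 0 0 0.005")

```text
clock: 14.78
position: [0.4556, -0.0349, 0.092]
tool_rot: [3.14, -0.001, -2.541]
force: [0.5, 0.0, -0.8]
grip_width: 0.0108
finger_force: 58.8
```

```bash
python3 - <<'E'
from h import *
place((.5045,-.0045),.06,.0497,214.5)
f=imaging.grab_frame("wrist");im=f["color"][:,:,::-1]
g=imaging.grab_frame("scene");c=topix(g,[[.5045,-.0045,.06]])[0].astype(int);print(c);i2=g["color"][c[1]-40:c[1]+40,c[0]-40:c[0]+40,::-1]
cv2.imwrite("pics/m8.png",np.hstack([cv2.resize(im[180:340,220:420],(500,400)),cv2.resize(i2,(300,300),interpolation=cv2.INTER_CUBIC).copy() if 0 else cv2.resize(i2,(300,400),interpolation=cv2.INTER_CUBIC)]))
E
```

```text
at [ 0.4556 -0.0349  0.092 ] head -145.6
row [ 0.0024 -0.0027  0.0423] [ 0.1 -0.  -0.1]
[278 190]
```

View pics/m8.png

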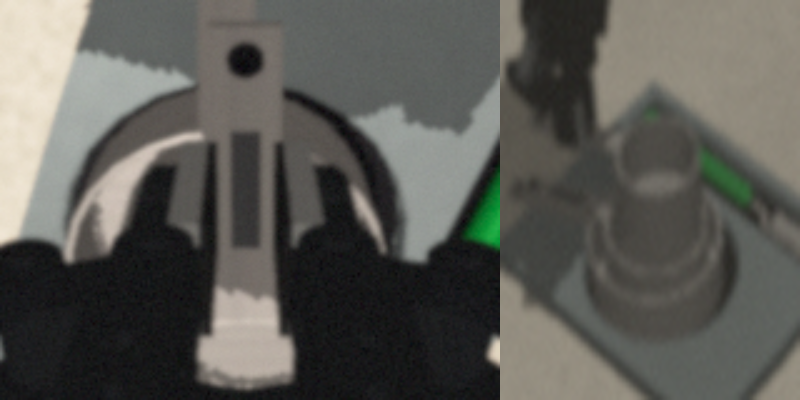

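The small cup hangs over the nest with its handle above the lower ones and its bowl above the medium cup. A small correction, then lower with a check midway.

send_rows(plan="0.0024 -0.0027 0 0 0 0 0.005;0.0024 -0.0027 0.005 0 0 0 0.005;0.0024 -0.0027 0.014 0 0 0 0.005;0.0024 -0.0027 0.022 0 0 0 0.005;0.0024 -0.0027 0.022 0 0 0 0.005;0.0024 -0.0027 0.022 0 0 0 0.005")

```text
clock: 15.38
position: [0.455, -0.0396, 0.0695]
tool_rot: [3.141, -0.001, -2.542]
force: [0.3, 0.2, -0.1]
grip_width: 0.0108
finger_force: 58.8
```

```bash
python3 - <<'E'
from h import *
place((.5045,-.0045),.06,.0497,214.5);s=observe();print(s["force"],s["moment"])
E
```

```text
at [ 0.455  -0.0396  0.0695] head -145.7
row [-0.0007  0.0009  0.0198] [ 0.1 -0.1 -0.2]
[ 0.34126432  0.23691368 -0.1199256 ] [-0.00991779  0.00784705 -0.01739347]
```

No contact; the bottom is already inside the medium cup.

send_rows(plan="-0.0005 0.0007 0.006 0 0 0 0.005;-0.0005 0.0007 0.012 0 0 0 0.005;-0.0005 0.0007 0.016 0 0 0 0.005;-0.0005 0.0007 0.0195 0 0 0 0.005;-0.0005 0.0007 0.0195 0 0 0 0.005;-0.0005 0.0007 0.0195 0 0 0 0.005")

```text
clock: 15.88
position: [0.4554, -0.0389, 0.0505]
tool_rot: [3.141, -0.0, -2.543]
force: [-0.5, -0.7, -0.7]
grip_width: 0.0111
finger_force: 58.8
```

```bash
python3 - <<'E'
from h import *
place((.5045,-.0045),.06,.0497,214.5);s=observe();print(s["force"],s["moment"])
E
```

```text
at [ 0.4554 -0.0389  0.0505] head -145.7
row [0.     0.0005 0.0008] [ 0.  -0.  -0.2]
[-0.54056153 -0.72607758 -0.74556519] [0.0355119  0.01371373 0.0077542 ]
```

send_rows(plan="0 0 0.001 0 0 0 0.005;0 0 0.001 0 0 0 0.03;0 0 0.001 0 0 0 0.03;0 0 0.001 0 0 0 0.03;0 0 -0.02 0 0 0 0.05;0 0 -0.06 0 0 0 0.05;0 0 -0.1 0 0 0 0.05;0 0 -0.14 0 0 0 0.05;0 0 -0.157 0 0 0 0.05;0 0 -0.157 0 0 0 0.05")

```text
clock: 16.72
position: [0.4572, -0.0391, 0.2117]
tool_rot: [-3.137, 0.005, -2.543]
force: [-0.2, -0.9, 0.1]
grip_width: 0.0499
finger_force: 0.0
```

```bash
python3 - <<'E'
from h import *
s=observe(); f=imaging.grab_frame("wrist");cv2.imwrite("pics/raw9.png",f["color"][:,:,::-1])
g=cv2.cvtColor(f["color"],cv2.COLOR_RGB2GRAY)
w=g[120:230,295:342]; n,l,st,ce=cv2.connectedComponentsWithStats((w<55).astype(np.uint8)*255)
print([(st[i].tolist(),(ce[i]+[295,120]).round(1).tolist()) for i in range(1,n) if st[i][4]>4])
u=np.array([np.cos(np.radians(214.5)),np.sin(np.radians(214.5))])
for c,r,z in (((.5054,-.0057),.106,.041),((.5054,-.0057),.0945,.047),((.5048,-.0044),.0875,.053)):
    print(wristpix(f,s,[[*(np.array(c)+u*r),z]]).round(1))
# rim scanlines
for v in range(212,260,6): print(v,g[v,270:370:2].tolist())
t=np.radians(189.7);go((.638+.055*np.cos(t),.2225+.055*np.sin(t),.14),189.7)
E
```

```text
[([20, 10, 6, 5, 23], [317.8, 132.1]), ([21, 23, 5, 3, 14], [318.1, 144.1]), ([22, 31, 6, 5, 25], [319.6, 153.0]), ([23, 49, 4, 12, 33], [319.7, 174.6]), ([33, 60, 14, 9, 36], [335.4, 183.6])]
[[319.5 133.2]]
[[319.5 145.1]]
[[321.  153.2]]
212 [153, 141, 90, 70, 136, 144, 170, 199, 200, 200, 162, 95, 124, 165, 126, 81, 78, 81, 94, 124, 160, 166, 186, 194, 191, 191, 192, 193, 179, 159, 141, 104, 83, 77, 81, 102, 144, 143, 101, 110, 115, 142, 174, 146, 66, 34, 40, 66, 122, 144]
218 [151, 118, 85, 150, 117, 108, 171, 197, 194, 181, 151, 149, 159, 103, 92, 144, 173, 183, 187, 188, 187, 187, 189, 189, 187, 186, 187, 187, 184, 185, 185, 184, 180, 178, 166, 116, 82, 91, 133, 146, 127, 169, 164, 123, 140, 71, 40, 49, 82, 130]
224 [142, 111, 128, 119, 78, 115, 146, 191, 192, 170, 112, 110, 123, 150, 129, 150, 183, 190, 189, 189, 184, 187, 185, 186, 184, 186, 184, 183, 186, 184, 185, 185, 183, 183, 184, 180, 168, 133, 138, 122, 150, 169, 156, 90, 125, 128, 49, 55, 90, 136]
230 [144, 127, 141, 116, 74, 81, 119, 143, 168, 122, 74, 113, 150, 91, 83, 100, 132, 176, 185, 184, 183, 183, 185, 184, 1
[... 445 characters left out ...]
 76, 85, 106, 119, 115, 104, 107, 112, 112, 107, 100, 102, 99, 76, 76, 75, 73, 68, 83, 134, 130, 103, 147, 101, 84, 128, 139, 78, 97, 137, 139, 108]
248 [137, 145, 144, 145, 146, 155, 104, 77, 73, 81, 121, 140, 105, 128, 131, 89, 75, 75, 77, 75, 76, 78, 78, 78, 77, 76, 76, 75, 75, 73, 75, 76, 73, 73, 72, 109, 144, 119, 133, 136, 89, 97, 141, 101, 94, 133, 143, 142, 121, 57]
254 [136, 143, 143, 144, 140, 142, 148, 158, 127, 86, 77, 82, 108, 137, 133, 120, 140, 133, 103, 81, 76, 74, 77, 79, 75, 78, 77, 74, 74, 76, 78, 82, 115, 145, 142, 134, 147, 122, 87, 118, 145, 118, 128, 141, 142, 142, 139, 108, 41, 18]
at [ 0.4564 -0.0392  0.2096] head -145.7
row [-0.2472  0.1371  0.0699] [-0.1  0.2 24.6]
```

Handle holes fall in line at (317.8,132), (318.1,144) and (319.6,153), matching the predictions, so the small cup is seated. On to the tiny cup.

send_rows(plan="-0.247 0.137 0.07 0 0 24.5 0.05;-0.247 0.137 0.07 0 0 24.5 0.05;-0.247 0.137 0.07 0 0 24.5 0.05;-0.247 0.137 0.07 0 0 24.5 0.05;-0.247 0.137 0.07 0 0 24.5 0.05;-0.247 0.137 0.07 0 0 24.5 0.05;-0.247 0.137 0.07 0 0 24.5 0.05;-0.247 0.137 0.07 0 0 24.5 0.05;-0.247 0.137 0.07 0 0 24.5 0.05;-0.247 0.137 0.07 0 0 24.5 0.05")

```text
clock: 17.6
position: [0.5814, 0.214, 0.1359]
tool_rot: [-3.141, -0.003, -2.969]
force: [-0.7, -1.0, -0.1]
grip_width: 0.05
finger_force: 0.0
```

```bash
python3 - <<'E'
from h import *
f,s,g=findhole((.638,.2225),189.7,.088,.046)
print(s["position"],s["qd"].round(2).max())
for v in range(146,250,8): print(v,g[v,290:350:2].tolist())
E
```

```text
pred end,hole,root [[317.4, 163.1], [317.3, 172.2], [317.1, 242.2]]
min 6 [([29, 33, 8, 7, 43], [319.4, 178.0]), ([32, 56, 4, 4, 13], [320.5, 199.5])]
[0.58141139 0.21401864 0.13591144] 0.03
146 [137, 135, 135, 138, 134, 129, 130, 129, 130, 134, 135, 135, 130, 134, 136, 137, 131, 130, 134, 134, 133, 129, 127, 133, 133, 134, 134, 133, 136, 135]
154 [134, 131, 129, 129, 132, 132, 131, 130, 135, 134, 137, 135, 133, 136, 133, 132, 128, 132, 137, 136, 136, 134, 137, 137, 133, 135, 136, 131, 130, 133]
162 [130, 129, 129, 133, 135, 135, 133, 136, 133, 136, 136, 135, 135, 134, 132, 134, 133, 132, 132, 132, 134, 133, 134, 130, 133, 134, 134, 133, 133, 132]
170 [132, 133, 136, 138, 135, 137, 139, 132, 130, 129, 114, 103, 101, 102, 103, 104, 106, 103, 104, 120, 135, 137, 134, 130, 133, 138, 136, 133, 131, 133]
178 [138, 133, 133, 133, 130, 133, 135, 129, 128, 131, 122, 110, 92, 44, 11, 16, 25, 81, 106, 116, 129, 135, 136, 136, 137, 134, 138, 135, 134, 137]
186 [171, 139, 135, 133, 135, 136, 133, 133, 134, 135, 129, 110, 106, 104, 103, 106, 105, 104, 106, 112, 131, 134, 132, 131, 130, 129, 132, 
[... 369 characters left out ...]
 219, 219, 193, 119, 99, 74, 49, 48, 60, 98, 111, 151, 210, 217, 217, 214, 212, 213, 214, 216, 214]
218 [215, 217, 215, 215, 215, 215, 212, 213, 215, 215, 214, 196, 133, 116, 98, 79, 87, 102, 165, 199, 204, 207, 208, 209, 214, 215, 215, 215, 219, 215]
226 [221, 221, 218, 216, 212, 209, 209, 210, 214, 214, 190, 147, 174, 196, 168, 112, 98, 107, 158, 197, 191, 148, 133, 132, 156, 196, 210, 210, 212, 212]
234 [214, 210, 209, 211, 213, 211, 212, 192, 142, 145, 103, 84, 143, 190, 192, 189, 191, 194, 196, 199, 185, 127, 81, 82, 84, 106, 129, 143, 169, 208]
242 [214, 217, 216, 213, 208, 198, 132, 78, 78, 77, 76, 77, 114, 180, 188, 186, 188, 189, 193, 195, 189, 139, 84, 82, 78, 79, 80, 85, 128, 197]
```

The hole is at (319.4,178) and the handle runs from (319,168.5) to about (323,247).

```bash
python3 - <<'E'
from h import *
handle((319,168.8),(323.3,247),.046,.088,.056,.0395)
E
```

```text
axis [0.6414 0.2284] head 193.0 len 0.0652
at [0.5819 0.2123 0.1371] head -170.2
row [-0.0056  0.0026  0.0976] [-0.  -0.1 -3.3]
```

send_rows(plan="-0.0056 0.0026 0.035 0 0 -3.2 0.05;-0.0056 0.0026 0.07 0 0 -3.2 0.05;-0.0056 0.0026 0.09 0 0 -3.2 0.05;-0.0056 0.0026 0.0975 0 0 -3.2 0.05;-0.0056 0.0026 0.0975 0 0 -3.2 0.05;-0.0056 0.0026 0.0975 0 0 -3.2 0.005;-0.0056 0.0026 0.0975 0 0 -3.2 0.005;-0.0056 0.0026 0.0975 0 0 -3.2 0.005;-0.0056 0.0026 0.0975 0 0 -3.2 0.005;-0.0056 0.0026 0.0975 0 0 -3.2 0.005")

```text
clock: 18.53
position: [0.5877, 0.217, 0.0413]
tool_rot: [-3.142, 0.001, -2.915]
force: [-3.2, -1.8, 7.7]
grip_width: 0.0108
finger_force: 58.7
```

send_rows(plan="0 0 -0.02 0 0 0 0.005;0 0 -0.05 0 0 0 0.005;0 0 -0.08 0 0 0 0.005;0 0 -0.08 0 0 0 0.005;0 0 -0.08 0 0 0 0.005")

```text
clock: 18.95
position: [0.5884, 0.2173, 0.1223]
tool_rot: [3.141, 0.004, -2.915]
force: [-0.4, -0.3, -0.9]
grip_width: 0.0108
finger_force: 58.6
```

```bash
python3 - <<'E'
from h import *
inhand(.088,.006,(.05,.053,.056,.059))
place((.505,-.0045),.054,.12,214.5)
E
```

```text
[0.5884 0.2173 0.1223] 0.010772767356834361 [-0.4 -0.3 -0.9]
0.05 [[319.5, 182.0], [319.4, 197.0]]
0.053 [[319.4, 188.4], [319.4, 203.3]]
0.056 [[319.4, 194.8], [319.4, 209.5]]
0.059 [[319.4, 201.2], [319.4, 215.6]]
[([16, 49, 13, 12, 124], [317.1, 204.7]), ([7, 88, 4, 22, 71], [303.8, 249.8]), ([35, 88, 5, 22, 71], [331.8, 250.6])]
at [0.5876 0.2169 0.1208] head -167.0
row [ 0.1805 -0.2169  0.0006] [ -0.    0.1 -21.5]
```

send_rows(plan="0.1805 -0.217 0 0 0 -21.5 0.005;0.1805 -0.217 0 0 0 -21.5 0.005;0.1805 -0.217 0 0 0 -21.5 0.005;0.1805 -0.217 0 0 0 -21.5 0.005;0.1805 -0.217 0 0 0 -21.5 0.005;0.1805 -0.217 0 0 0 -21.5 0.005;0.1805 -0.217 0 0 0 -21.5 0.005;0.1805 -0.217 0 0 0 -21.5 0.005;0.1805 -0.217 0 0 0 -21.5 0.005;0.1805 -0.217 0 0 0 -21.5 0.005")

```text
clock: 19.83
position: [0.4603, -0.0348, 0.1198]
tool_rot: [3.141, -0.0, -2.54]
force: [1.0, 0.6, -0.9]
grip_width: 0.0113
finger_force: 58.7
```

send_rows(plan="0 0 0.008 0 0 0 0.005;0 0 0.015 0 0 0 0.005;0 0 0.015 0 0 0 0.005;0 0 0.015 0 0 0 0.005")

```text
clock: 20.17
position: [0.4601, -0.0344, 0.1044]
tool_rot: [3.14, -0.001, -2.538]
force: [-0.7, 0.9, -0.3]
grip_width: 0.0113
finger_force: 58.7
```

```bash
python3 - <<'E'
from h import *
place((.505,-.0045),.0535,.075,214.5)
E
```

```text
at [ 0.4601 -0.0344  0.1044] head -145.4
row [-0.0005 -0.0009  0.0294] [ 0.1 -0.1  0.1]
```

send_rows(plan="-0.0005 -0.001 0.008 0 0 0 0.005;-0.0005 -0.001 0.016 0 0 0 0.005;-0.0005 -0.001 0.024 0 0 0 0.005;-0.0005 -0.001 0.0295 0 0 0 0.005;-0.0005 -0.001 0.0295 0 0 0 0.005;-0.0005 -0.001 0.0295 0 0 0 0.005")

```text
clock: 20.67
position: [0.4611, -0.0355, 0.0753]
tool_rot: [3.141, -0.001, -2.539]
force: [-0.3, -0.0, 0.1]
grip_width: 0.0109
finger_force: 58.7
```

```bash
python3 - <<'E'
from h import *
place((.505,-.0045),.0535,.0558,214.5);s=observe();print(s["force"],s["moment"])
E
```

```text
at [ 0.4611 -0.0355  0.0753] head -145.5
row [-0.0003  0.0007  0.0195] [ 0. -0.  0.]
[-0.29786311 -0.03730693  0.13570603] [5.54549674e-05 1.37585933e-03 7.28930090e-03]
```

send_rows(plan="0 0.0005 0.006 0 0 0 0.005;0 0.0005 0.012 0 0 0 0.005;0 0.0005 0.016 0 0 0 0.005;0 0.0005 0.0195 0 0 0 0.005;0 0.0005 0.0195 0 0 0 0.005;0 0.0005 0.0195 0 0 0 0.005")

```text
clock: 21.17
position: [0.461, -0.0352, 0.056]
tool_rot: [3.141, -0.0, -2.539]
force: [0.4, -0.0, -0.5]
grip_width: 0.011
finger_force: 58.7
```

```bash
python3 - <<'E'
from h import *
place((.505,-.0045),.0535,.0555,214.5);s=observe();print(s["force"],s["moment"])
E
```

```text
at [ 0.461  -0.0352  0.056 ] head -145.5
row [-0.0002  0.0003  0.0005] [ 0. -0.  0.]
[ 0.38537275 -0.00585945 -0.51812151] [-0.03192908  0.02500486  0.00579758]
```

send_rows(plan="0 0 0.001 0 0 0 0.005;0 0 0.001 0 0 0 0.03;0 0 0.001 0 0 0 0.03;0 0 0.001 0 0 0 0.03;0 0 -0.02 0 0 0 0.05;0 0 -0.06 0 0 0 0.05;0 0 -0.1 0 0 0 0.05;0 0 -0.14 0 0 0 0.05;0 0 -0.155 0 0 0 0.05;0 0 -0.155 0 0 0 0.05")

```text
clock: 22.0
position: [0.4627, -0.0354, 0.215]
tool_rot: [-3.137, 0.004, -2.54]
force: [1.0, 0.4, -0.7]
grip_width: 0.0501
finger_force: 0.0
```

```bash
python3 - <<'E'
from h import *
f=imaging.grab_frame("wrist");im=f["color"][:,:,::-1]
g=imaging.grab_frame("scene");c=topix(g,[[.5045,-.0045,.04]])[0].astype(int);i2=g["color"][c[1]-35:c[1]+35,c[0]-35:c[0]+35,::-1]
cv2.imwrite("pics/end.png",np.hstack([cv2.resize(im[120:300,230:410],(400,400),interpolation=cv2.INTER_CUBIC),cv2.resize(i2,(400,400),interpolation=cv2.INTER_CUBIC)]))
E
```

```text
(no output)
```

View pics/end.png

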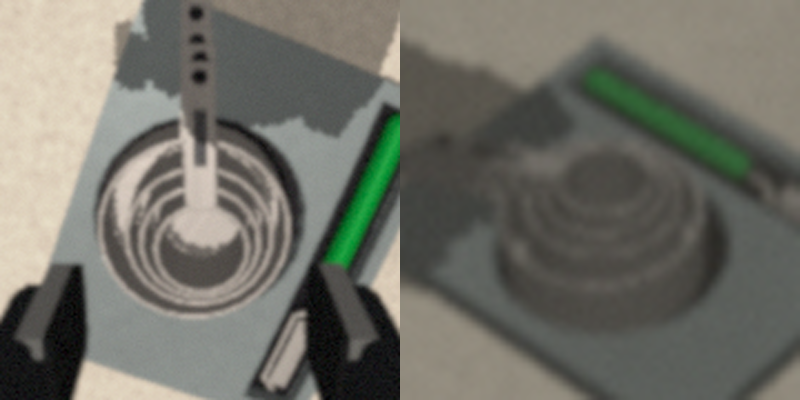

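The closing pictures show all four cups nested in the well. Rims are stepped and level, and the handle holes lie in one line near x≈196–200. Handing in.

```bash
python3 -c "
from workcell import bot
print(bot.job_done())"
```

```text
the job is handed in; nothing more can be done
None
```

All four cups are nested by size in the tray's round well with their handles lined up, and the job is handed in at about 22 s; the dip pot and masher were not touched.

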